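Next round at the lab bench

TASK

Move the three vessels on by one place: the conical flask from the balance pan to the middle of the stirrer plate, the capped bottle from the stirrer to the middle of the lab jack, and the small jar from the lab jack to the middle of the balance pan, keeping them upright and never standing one on the bare bench: park one on the empty cork ring on the way. Last of all, once the three vessels stand in their places, cover the jar with the clear draft bell so that the bell stands flat and centred on the balance pan. Leave the beaker and the Petri dish where they are.

Things in the scene. Friction and masses are not known exactly. Their poses are not given: they have to be found in the camera images.
- flask: conical glass flask with a black rubber stopper, 124 mm high, round: base 66 mm across, tapering to a straight neck 28 mm across between 78 and 112 mm above its base, stopper 25 mm across above that; about 0.18 kg. It starts on the balance pan. Origin: centre of its underside, z up.
- bottle: amber glass reagent bottle with a black screw cap, 125 mm high, round: body 58 mm across up to 72 mm, narrowing to 28 mm at 88 mm; the cap is 36 mm across from 95 to 125 mm above the base; about 0.25 kg. It starts on the stirrer plate. Origin: centre of its underside, z up.
- jar: small squat glass jar with a flat black lid, 55 mm high, round: 48 mm across up to 42 mm, the lid above that 52 mm across; about 0.12 kg. It starts on the lab jack. Origin: centre of its underside, z up.
- draft_bell: clear plastic draft bell: a round hood open at the bottom, 88 mm across outside, 80 mm inside, 75 mm high inside, closed top at 80 mm (a grey band round its upper edge), with an upright black knob on top, 24 mm across, from 80 to 117 mm; about 0.15 kg. It starts upright on the bare bench. Grip it by the knob. Origin: centre of its lower rim, z up.
- balance: low white electronic balance, fixed, 145 by 130 mm, with a round steel pan 116 mm across whose flat top is 45 mm above the bench. Origin: at bench height right under the centre of the pan; the display side points to its -x.
- stirrer: grey magnetic stirrer, fixed, 145 by 120 mm, with a round white ceramic plate 100 mm across whose flat top is 50 mm above the bench. Origin: at bench height right under the centre of the plate; the side with the dial points to its -x.
- jack: lab jack, fixed: scissor lift with a flat square aluminium top plate, 100 by 100 mm, 65 mm above the bench, black knob at its -x side. Origin: at bench height right under the centre of the plate.
- cork_ring: cork ring, fixed, empty at the start: 100 mm across, with a hole 32 mm across, flat top 30 mm above the bench; the parking place, any of the three vessels stands firmly on it. Origin: centre of its underside.
- beaker: empty glass beaker, 70 mm across, 90 mm high, a bystander, on the bench at the left rear. Origin: centre of its underside.
- petri: covered Petri dish, 60 mm across, 15 mm high, a bystander lying on the bench among the things. Origin: centre of its underside.
Not all that is in view belongs to the job. Of the things like the cork_ring, leave any that is purple; of the rest the larger one is meant.

How it is judged (in metres and radians):
On the way, in this order (a step that is already met when the one before it is completed fails the run):
1. one of the three vessels has been parked, released and upright, on the cork ring (((horizontal distance between flask and cork_ring below 0.03 m and z of flask in the frame of cork_ring between 0.025 and 0.035 m and angle between flask's own z axis and vertical below 0.1 rad and linear speed of flask below 0.02 m/s and angular speed of flask below 0.2 rad/s and contact force between flask and the fingers below 0.1 N) or (horizontal distance between bottle and cork_ring below 0.03 m and z of bottle in the frame of cork_ring between 0.025 and 0.035 m and angle between bottle's own z axis and vertical below 0.1 rad and linear speed of bottle below 0.02 m/s and angular speed of bottle below 0.2 rad/s and contact force between bottle and the fingers below 0.1 N) or (horizontal distance between jar and cork_ring below 0.03 m and z of jar in the frame of cork_ring between 0.025 and 0.035 m and angle between jar's own z axis and vertical below 0.1 rad and linear speed of jar below 0.02 m/s and angular speed of jar below 0.2 rad/s and contact force between jar and the fingers below 0.1 N))), for 0.2 s.
2. flask on the stirrer, bottle on the lab jack and jar on the balance pan, all released (horizontal distance between flask and stirrer below 0.015 m and z of flask in the frame of stirrer between 0.045 and 0.055 m and angle between each of flask, bottle, jar's own z axis and vertical below 0.1 rad and linear speed of each of flask, bottle, jar below 0.02 m/s and angular speed of each of flask, bottle, jar below 0.2 rad/s and contact force between each of flask, bottle, jar and the fingers below 0.1 N and horizontal distance between bottle and jack below 0.015 m and z of bottle in the frame of jack between 0.06 and 0.07 m and horizontal distance between jar and balance below 0.012 m and z of jar in the frame of balance between 0.04 and 0.05 m), for 0.2 s.
3. the draft bell stands on the pan over the jar (horizontal distance between draft_bell and balance below 0.012 m and z of draft_bell in the frame of balance between 0.04 and 0.05 m and angle between draft_bell's own z axis and vertical below 0.1 rad and linear speed of draft_bell below 0.02 m/s and angular speed of draft_bell below 0.2 rad/s and contact force between draft_bell and the fingers below 0.1 N), for 0.2 s.
At the end, for the whole second after the job is handed in: Flask on the stirrer plate and bottle on the lab jack within 15 mm of the middle; jar on the balance pan and draft bell over it, rim on the pan, both within 12 mm of its centre; all upright (0.1 rad), seated (within 5 mm of height), released, at rest (all of step 2 and all of step 3); the robot touches nothing.
It fails at once if the flask is stood on the bare bench or dropped onto it (height (world z) of flask below 0.012 m).
It fails at once if the bottle is stood on the bare bench or dropped onto it (height (world z) of bottle below 0.012 m).
It fails at once if the jar is stood on the bare bench or dropped onto it (height (world z) of jar below 0.012 m).
It fails at once if the flask, bottle or jar is tipped over (angle between any of flask, bottle, jar's own z axis and vertical above 0.6 rad).
It fails at once if the beaker or the Petri dish is disturbed (moved over 30 mm) (distance of any of beaker, petri from where it was at the start of the episode above 0.03 m).
It also fails if it takes over 139 s, if anything falls off the work surface, if the arm or the gripper's body presses on something with over 40 N, if the wrist force passes 120 N, or if a joint passes its speed limit or range.

ROBOT

A 7-joint arm with a two-finger parallel gripper is mounted at the origin on the work surface. World frame = base frame: x ahead of the robot, y to its left, z up, the work surface at z = 0. Lengths are in m, angles in degrees, forces in N, time in s.
With the tool pointing down it reaches from about 0.425 to 0.875 m from the base axis. Payload 4.7 kg.
Tool frame: the origin (TCP) lies between the finger pads; the fingertips stand 19 mm ahead of it and the grasp point (between the pads) is the TCP; x points along the fingers, z is the direction in which the jaws open and shut, and the axes are right-handed (so a half turn about x gives the same grasp; the last joint's range is limited). The gripper opens to 87 mm and grips with 3 to 60 N. Pads are 19 mm wide; open, the fingers measure 117 mm over their backs; the gripper's body (75 mm by 190 mm) begins 51 mm behind the grasp point.
Start: joints at [67.787, 18.392, -4.016, 83.108, 1.295, 78.541, -3.26], TCP at [0.254, -0.598, 0.242] pointing down, gripper open.
Joint ranges: [-163.93, 163.93], [-17.29, 119.83], [-79.2, 71.16], [3.27, 140.29], [-89.18, 269.18], [5.43, 117.66], [-154.24, 154.24]. Speed limits (degrees/s): [147.25, 147.25, 180, 180, 180, 180, 180].

INTERFACE

Orientations are given as [roll, pitch, yaw] about the fixed x, y, z axes, in that order (R = Rz(yaw) Ry(pitch) Rx(roll)).
In Python, from cell import monitor, read_camera, camera_model, env, regions_of gives the robot as it stands. The module is installed in compiled form; this text tells all that it offers.
- The arm moves only by the tool step_arm, never from a script. Its argument "deltas" is a list of rows, each a list of 5 numbers: the gripper's target within -1 to 1 (fully open at 1, half-way at 0, shut at -1), then the shift along the tool's x, y, z in m, then the turn about the tool's x in degrees. A call has 1 to 12 rows; each row is the pose to reach, as a shift and turn from the pose commanded when the call began, along the tool's axes at that moment; what a row does not reach only later rows make up. A row lasts 1/8 s, in which the tool goes at most 62.5 mm and 10.7 degrees, less where a joint would pass 70% of its speed; a pose out of reach is approached as far as the arm can. A call with a gripper value outside its range is refused whole. The fingers move at their own pace and stop on an object; "newtons" is the grip in N (left out, the last holds). Time passes only in rows, so rows that repeat a pose let the fingers close. It gives the time, the measured TCP pose, the force and the opening at its end, in the units of the state.
- monitor.get_obs(): the state, without advancing time (a new reading comes with each control period).
- read_camera(name): name is "side" or "top" or "wrist"; returns (picture, depth): 420x560x3 uint8, red, green, blue; 420x560 float32, m along the optical axis (not along the pixel's ray), 0 where there is no reading.
- camera_model(name): a dict with "fx", "fy", "cx", "cy" (pixels), "k1" (the pictures are not rectified: a ray, as slopes to the right and down, at radius r is drawn at 1 + k1 r^2 times it, then the intrinsics apply), "xyz" and "attitude" of the camera in the world. Camera axes: x right, y down, z forward; pixel columns grow to the right and rows downward; lengths in m; the calibration is good to about 2 mm. A picture is of the moment at which its call begins: read the wrist's pose just before it. camera_model takes no time and is no camera call; for the wrist camera it gives the pose at the moment of the call.
- env.sign_off(): hands the job in, once; it reports no verdict.
Trained networks look in the newest picture that a camera, given by its name, has taken for a name from the list of things; names that differ only in an ending like _2 or _b are one class to them, and where a whole thing is asked for, a point or a joint stands for the part that bears it (a point fixed in the world has none). Each returns a list of dicts, best first, with "p" (0 to 1); they miss things now and then, are a little off and sometimes report something else, mostly with a low value. They report only what shows in the picture. A call takes as long as a camera call. They do not tell look-alikes from the thing itself.
- regions_of(camera, thing): "pixels" (420x560 bool, what is visible of it) and "pixel" ([column, row] in pixels, amid what is visible of it).
The state is a dict: "time_s": time; "qpos": joint angles; "joint_velocities": joint speeds; "effort": joint torques, N m; "tool_pos": TCP position; "tool_rot": TCP orientation; "force": force on the tool from outside, world axes, zero at the start; "wrist_torque": the same for the moment, N m; "grip_width": finger opening in m.
Only numpy, scipy, OpenCV 4.12 (cv2) and the standard library are available. Lean on these libraries where they do the work, as an engineer would, in place of code of your own. Each camera call takes 0.05 s, during which the arm holds its last target. There are 200 camera calls.

## Working session

There is one attempt and no reset: what is moved stays moved. The work goes in short steps, Python scripts to look and compute and a tool call to move; the robot and the scene stay as the last step left them, time stands still between calls to the robot, and variables do not carry over. Pictures are saved under pics/ and viewed, about 12 in all and at most 16, crops included, and the job is handed in when it is done.

Besides the shell and the picture viewer there is one more tool, called after "Request:" as name([rows], argument=value, ...), one row to a line, values as JSON. step_arm: Moves the arm, as the interface text tells. Its arguments: {"type":"object","properties":{"deltas":{"type":"array"},"newtons":{"type":"number"}},"required":["deltas"]}

```bash
mkdir -p pics; cat > h.py <<'E'
import numpy as np, cv2
from scipy.spatial.transform import Rotation as R
from cell import monitor, read_camera, camera_model, env, regions_of
def rot(a):
    a=np.array(a,float)
    if a.shape==(3,3): return a
    if a.size==4: return R.from_quat(a).as_matrix()
    return R.from_euler('xyz',a,degrees=True).as_matrix()
def cloud(depth,m):
    """world points HxWx3 of a depth picture"""
    v,u=np.mgrid[0:depth.shape[0],0:depth.shape[1]].astype(float)
    x=(u-m['cx'])/m['fx'];y=(v-m['cy'])/m['fy'];k=m['k1'];a,b=x.copy(),y.copy()
    for _ in range(10):
        s=1+k*(a*a+b*b);a,b=x/s,y/s
    P=np.stack([a*depth,b*depth,depth],-1)
    return P@rot(m['attitude']).T+np.array(m['xyz'])
def save(img,n): cv2.imwrite('pics/'+n+'.png',img[:,:,::-1])
E
python3 - <<'E'
from h import *
print(monitor.get_obs())
for c in ['side','top','wrist']:
    m=camera_model(c);print(c,m)
    im,d=read_camera(c);save(im,c+'0');np.savez('pics/'+c+'0.npz',im=im,d=d)
    P=cloud(d,m)
    if c=='wrist':continue
    for t in 'flask bottle jar draft_bell balance stirrer jack cork_ring beaker petri'.split():
        for r in regions_of(c,t):
            if r['p']<.2: continue
            q=r['pixels']&(d>0);w=P[q]
            if len(w): print(c,t,round(r['p'],2),np.round(r['pixel']),len(w),'med',np.median(w,0).round(3),'lo',np.percentile(w,3,axis=0).round(3),'hi',np.percentile(w,97,axis=0).round(3))
E
```

```text
{'time_s': 0.0, 'qpos': array([67.78809641, 18.43888869, -4.0155449 , 83.17554311,  1.2970047 ,
       78.54153209, -3.26061796]), 'joint_velocities': array([ 0.01444836, -0.0998149 ,  0.11978024, -0.0540042 ,  0.04530487,
       -0.00614315,  0.02745288]), 'effort': array([-2.57526281e-04, -4.91283524e+01, -4.03586794e-01, -3.12527597e+01,
       -6.36811322e-02,  4.37008752e-02,  1.95080474e-04]), 'tool_pos': array([ 0.25391899, -0.5977793 ,  0.24045783]), 'tool_rot': array([-175.96648495,   89.88911908,  117.05497739]), 'force': array([-0.15761342,  0.05927294, -0.10288447]), 'wrist_torque': array([ 0.0318394 , -0.0073687 ,  0.07501837]), 'grip_width': 0.08714153383242869}
side {'fx': 451.54864530410543, 'fy': 451.54864530410543, 'cx': 279.76212486472554, 'cy': 214.97782743726705, 'k1': 0.03148486103176861, 'xyz': array([0.03209297, 0.66071791, 0.9438512 ]), 'attitude': array([-137.66837429,    1.10061903, -147.30105946])}
side flask 0.62 [261. 152.] 531 med [ 0.635 -0.156  0.095] lo [ 0.617 -0.175  0.053] hi [ 0.659 -0.139  0.169]
side bottle 0.93 [289. 206.] 814 med [0.445 0.009
[... 2453 characters left out ...]
48  -0.23   0.036]
top cork_ring 0.58 [397. 228.] 339 med [ 0.405 -0.408  0.02 ] lo [ 0.379 -0.438  0.002] hi [ 0.433 -0.379  0.026]
top beaker 0.71 [167. 148.] 502 med [0.661 0.321 0.048] lo [0.623 0.28  0.002] hi [0.687 0.342 0.093]
top petri 0.55 [174. 180.] 282 med [0.555 0.292 0.015] lo [0.53  0.265 0.003] hi [0.581 0.318 0.022]
top petri 0.34 [168. 148.] 496 med [0.659 0.322 0.046] lo [0.623 0.28  0.002] hi [0.685 0.342 0.092]
wrist {'fx': 328.7604072889952, 'fy': 328.7604072889952, 'cx': 276.3744522285728, 'cy': 211.94907603831032, 'k1': -0.039104594556195464, 'xyz': array([ 0.32631962, -0.56714847,  0.38536389]), 'attitude': array([ 1.63435074e+02, -5.51704268e-02, -6.69023269e+01])}
```

View pics/side0.png

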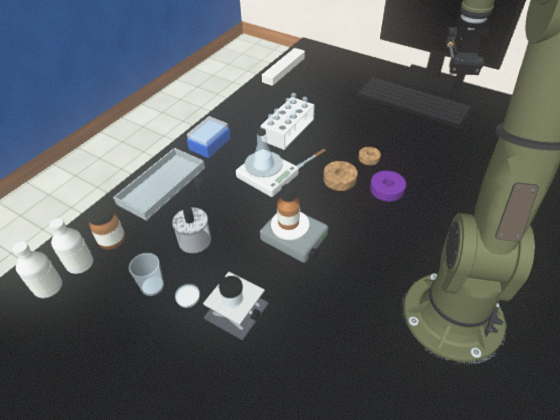

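View pics/top0.png

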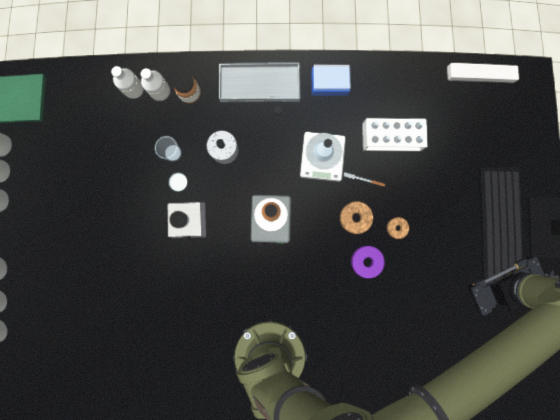

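The side view shows the flask on the balance at (263,150), the bottle on the stirrer (289,205), the jar on the jack (230,290) and the bell at (192,230). The larger brown ring is at (340,176), with a smaller brown one at (370,156) and a purple one at (388,186). The top view agrees: the wanted ring is at (357,217) and the network's `draft_bell` is at (222,146). Next I'll get precise centres and the tool axes.

```bash
cat >> h.py <<'E'
def fitc(p,rad):
    from scipy.optimize import least_squares
    f=lambda c:np.hypot(p[:,0]-c[0],p[:,1]-c[1])-rad
    return least_squares(f,p.mean(0)[:2],loss='soft_l1',f_scale=.002).x
def shift(*ts,turn=0):
    """tool-axis shifts from the measured pose to world targets"""
    o=monitor.get_obs();T=rot(o['tool_rot'])
    print('t',o['time_s'],'pos',o['tool_pos'].round(4),'z-axis az',np.degrees(np.arctan2(T[1,2],T[0,2])).round(1),'q',o['qpos'].round(0),'w',round(o['grip_width'],4))
    for t in ts: print(t,'->',(T.T@(np.array(t)-o['tool_pos'])).round(4))
def edge(mask,P,rad,z,c0,tol):
    """outline of a horizontal disc: boundary pixels at height z -> centre"""
    q=mask&(abs(P[...,2]-z)<tol)
    e=q&~cv2.erode(q.astype(np.uint8),np.ones((3,3))).astype(bool)
    p=P[e][:,:2];p=p[abs(np.hypot(*(p-c0).T)-rad)<.012]
    c=fitc(p,rad);p=p[abs(np.hypot(*(p-c).T)-rad)<.006]
    return fitc(p,rad).round(4),len(p)
def near(P,c,r): return np.hypot(P[...,0]-c[0],P[...,1]-c[1])<r
E
python3 - <<'E'
from h import *
print(rot(monitor.get_obs()['tool_rot']).round(3))
for c in ['top','side']:
    f=np.load(f'pics/{c}0.npz');im,d=f['im'],f['d'];P=cloud(d,camera_model(c))
    print(c,'bench z near',np.median(P[...,2][near(P,(.3,.15),.04)]), np.median(P[...,2][near(P,(.5,-.1),.03)]))
    for n,rad,z,c0 in [('ring',.05,.03,(.437,-.272)),('pan',.058,.045,(.64,-.165)),('plate',.05,.05,(.435,-.01)),('bottlecap',.018,.175,(.445,-.005)),('jarlid',.026,.12,(.43,.26)),('belltop',.044,.08,(.655,.138)),('knob',.012,.117,(.655,.138)),('flasktop',.0125,.169,(.635,-.165))]:
        try: print(n,*edge(near(P,c0,rad+.02)&(d>0),P,rad,z,np.array(c0),.006))
        except Exception as e: print(n,e)
    q=(abs(P[...,2]-.065)<.005)&near(P,(.432,.25),.08)&(d>0)
    print('jack',cv2.minAreaRect(P[q][:,:2].astype(np.float32)*1000))
E
```

```text
[[ 0.     0.92   0.391]
 [-0.     0.391 -0.92 ]
 [-1.    -0.     0.   ]]
top bench z near 0.0007954020122959982 0.0006850428252951346
ring [ 0.4384 -0.2744] 144
pan [ 0.6452 -0.1719] 145
plate [ 0.4412 -0.0079] 164
bottlecap [ 0.4539 -0.0093] 47
jarlid [0.4324 0.2646] 72
belltop [0.6597 0.1416] 123
knob [0.6603 0.1403] 34
flasktop [ 0.6445 -0.1691] 35
jack ((435.6168212890625, 258.56573486328125), (102.61351013183594, 97.78364562988281), 89.9313735961914)
side bench z near -0.0007202060992542725 0.0013282163289605187
ring [ 0.439  -0.2725] 121
pan [ 0.6465 -0.1715] 107
plate [ 0.4388 -0.0058] 99
bottlecap [ 0.4547 -0.0055] 48
jarlid [0.4316 0.2677] 88
belltop [0.6589 0.1453] 122
knob [0.6593 0.144 ] 35
flasktop [ 0.6454 -0.1684] 25
jack ((433.324951171875, 260.773681640625), (100.48094940185547, 101.34374237060547), 1.510156512260437)
```

```bash
python3 -c "
from h import *
shift((.645,-.169,.31),(.645,-.169,.14))"
```

```text
t 1.15 pos [ 0.2542 -0.5982  0.2416] z-axis az -67.0 q [68. 18. -4. 83.  1. 79. -3.] w 0.0872
(0.645, -0.169, 0.31) -> [-0.0684  0.5276 -0.2422]
(0.645, -0.169, 0.14) -> [ 0.1016  0.5276 -0.2422]
```

Request:
step_arm([
  [1,-0.02,0,0,0],
  [1,-0.068,0.03,-0.014,0],
  [1,-0.068,0.08,-0.037,0],
  [1,-0.068,0.13,-0.06,0],
  [1,-0.068,0.18,-0.083,0],
  [1,-0.068,0.23,-0.106,0],
  [1,-0.068,0.28,-0.129,0],
  [1,-0.068,0.33,-0.152,0],
  [1,-0.068,0.38,-0.175,0],
  [1,-0.068,0.43,-0.198,0],
  [1,-0.068,0.48,-0.22,0],
  [1,-0.068,0.528,-0.242,0],
], newtons=15)

```text
time_s: 2.65
tool_pos: [0.6469, -0.1679, 0.3115]
tool_rot: [45.2, 89.9, -21.8]
force: [-0.6, -1.3, 0.1]
grip_width: 0.087
```

Request:
step_arm([
  [1,0,0,0,0],
  [1,0,0,0,0],
  [1,0,0,0,0],
])

```text
time_s: 3.02
tool_pos: [0.6449, -0.1711, 0.3103]
tool_rot: [-4.0, 89.9, -71.2]
force: [-0.7, 0.2, 0.5]
grip_width: 0.0869
```

```bash
cat >> h.py <<'E'
def wlook(n,*its):
    m=camera_model('wrist');im,d=read_camera('wrist');P=cloud(d,m);save(im,n)
    for nm,rad,z,c0 in its:
        try: print(nm,*edge(near(P,c0,rad+.02)&(d>0),P,rad,z,np.array(c0),.006))
        except Exception as e: print(nm,e)
    return P,d
E
python3 -c "
from h import *
wlook('w1',('pan',.058,.045,(.646,-.171)),('flasktop',.0125,.169,(.645,-.169)),('ring',.05,.03,(.439,-.2735)))
shift((.645,-.169,.14))"
```

```text
pan [ 0.6454 -0.1725] 388
flasktop [ 0.6447 -0.1697] 108
ring [ 0.4426 -0.2729] 116
t 3.075 pos [ 0.6448 -0.171   0.3102] z-axis az -67.1 q [ 29.  21. -23.  74.   8.  87. -60.] w 0.0868
(0.645, -0.169, 0.14) -> [ 0.1702  0.001  -0.002 ]
```

View pics/w1.png

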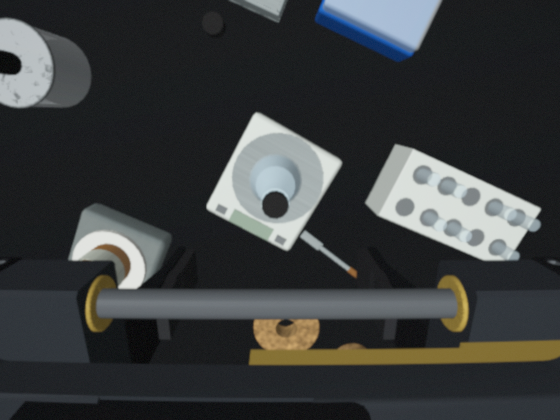

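The wrist view agrees: flask stopper at (275,205) on the pan, spatula at (330,255), ring at (287,328). The wrist-based centres match to within 2–4 mm, so I'm descending on the flask.

Request:
step_arm([
  [1,0.04,0.001,-0.002,0],
  [1,0.09,0.001,-0.002,0],
  [1,0.13,0.001,-0.002,0],
  [1,0.16,0.001,-0.002,0],
  [1,0.17,0.001,-0.002,0],
  [-1,0.17,0.001,-0.002,0],
  [-1,0.17,0.001,-0.002,0],
  [-1,0.17,0.001,-0.002,0],
  [-1,0.17,0.001,-0.002,0],
  [-1,0.17,0.001,-0.002,0],
  [-1,0.17,0.001,-0.002,0],
  [-1,0.17,0.001,-0.002,0],
], newtons=15)

```text
time_s: 4.58
tool_pos: [0.6459, -0.1675, 0.1399]
tool_rot: [17.9, 89.9, -49.1]
force: [0.0, 0.4, -1.4]
grip_width: 0.0274
```

```bash
python3 -c "
from h import *
shift((.645,-.169,.22),(.4395,-.2735,.22),(.4395,-.2735,.126))"
```

```text
t 4.575 pos [ 0.6459 -0.1675  0.1399] z-axis az -67.0 q [ 29.  26. -22.  87.  10.  69. -62.] w 0.0274
(0.645, -0.169, 0.22) -> [-0.0801 -0.0014  0.0012]
(0.4395, -0.2735, 0.22) -> [-0.0802 -0.2314  0.017 ]
(0.4395, -0.2735, 0.126) -> [ 0.0138 -0.2315  0.0169]
```

Request:
step_arm([
  [-1,-0.02,0,0,0],
  [-1,-0.06,0,0,0],
  [-1,-0.08,-0.01,0,0],
  [-1,-0.08,-0.045,0.003,0],
  [-1,-0.08,-0.085,0.006,0],
  [-1,-0.08,-0.125,0.009,0],
  [-1,-0.08,-0.165,0.012,0],
  [-1,-0.08,-0.2,0.015,0],
  [-1,-0.08,-0.225,0.017,0],
  [-1,-0.08,-0.2315,0.017,0],
  [-1,-0.08,-0.2315,0.017,0],
  [-1,-0.06,-0.2315,0.017,0],
])

```text
time_s: 6.08
tool_pos: [0.4416, -0.2725, 0.2011]
tool_rot: [44.0, 89.7, -22.8]
force: [0.2, -0.7, -2.6]
grip_width: 0.0276
```

```bash
python3 -c "
from h import *
shift((.4395,-.2735,.126))"
```

```text
t 6.075 pos [ 0.4416 -0.2725  0.2011] z-axis az -66.9 q [ 46.   5. -18. 104.   1.  71. -39.] w 0.0276
(0.4395, -0.2735, 0.126) -> [ 0.075  -0.0025 -0.0002]
```

Request:
step_arm([
  [-1,0.03,0,0,0],
  [-1,0.05,0,0,0],
  [-1,0.063,0,0,0],
  [-1,0.069,0,0,0],
  [-1,0.073,0,0,0],
  [-1,0.075,0,0,0],
  [-1,0.075,0,0,0],
])

```text
time_s: 6.95
tool_pos: [0.4394, -0.2732, 0.1249]
tool_rot: [25.3, 90.0, -41.6]
force: [1.1, 0.1, -2.5]
grip_width: 0.0272
```

```bash
python3 -c "
from h import *
shift((.4395,-.2735,.124))"
```

```text
t 6.95 pos [ 0.4394 -0.2732  0.1249] z-axis az -67.0 q [ 46.   8. -18. 109.   3.  62. -40.] w 0.0272
(0.4395, -0.2735, 0.124) -> [ 0.0009 -0.0001  0.0003]
```

Request:
step_arm([
  [-1,0.001,0,0,0],
  [-1,0.002,0,0,0],
  [-1,0.002,0,0,0],
  [0,0.002,0,0,0],
  [1,0.002,0,0,0],
  [1,0.002,0,0,0],
  [1,0.002,0,0,0],
  [1,0.002,0,0,0],
  [1,-0.05,0,0,0],
  [1,-0.1,0,0,0],
  [1,-0.16,0,0,0],
  [1,-0.18,0,0,0],
])

```text
time_s: 8.45
tool_pos: [0.4407, -0.2736, 0.309]
tool_rot: [32.1, 89.6, -34.9]
force: [-0.2, 0.1, -1.0]
grip_width: 0.0868
```

```bash
python3 -c "
from h import *
for c in ['top','side']:
    m=camera_model(c);im,d=read_camera(c);P=cloud(d,m);save(im,c+'1')
    print(c,edge(near(P,(.4395,-.2735),.04)&(d>0),P,.0125,.154,np.array((.4395,-.2735)),.006))
shift((.55,.06,.31),(.432,.266,.31),(.432,.266,.113))"
```

```text
h.py:21: RuntimeWarning: Mean of empty slice.
  return least_squares(f,p.mean(0)[:2],loss='soft_l1',f_scale=.002).x
  ret = um.true_divide(
Traceback (most recent call last):
  File "h.py", line 32, in edge
    c=fitc(p,rad);p=p[abs(np.hypot(*(p-c).T)-rad)<.006]
  File "h.py", line 21, in fitc
    return least_squares(f,p.mean(0)[:2],loss='soft_l1',f_scale=.002).x
           ~~~~~~~~~~~~~^^^^^^^^^^^^^^^^^^^^^^^^^^^^^^^^^^^^^^^^^^^^^
ValueError: Initial guess is outside of provided bounds
```

```bash
python3 -c "
from h import *
P,d=wlook('w2')
m=camera_model('side');im,d=read_camera('side');P=cloud(d,m);save(im,'side1')
try: print(edge(near(P,(.4395,-.2735),.04)&(d>0),P,.0125,.154,np.array((.4395,-.2735)),.006))
except Exception as e: print(e)
shift((.5,-.09,.31),(.5,.09,.31),(.432,.266,.31),(.432,.266,.113))"
```

```text
(array([ 0.4368, -0.272 ]), 30)
t 8.6 pos [ 0.4396 -0.2732  0.3052] z-axis az -67.0 q [ 46.   1. -18.  96.   0.  83. -38.] w 0.0872
(0.5, -0.09, 0.31) -> [-0.0049  0.1272 -0.1449]
(0.5, 0.09, 0.31) -> [-0.0051  0.1976 -0.3106]
(0.432, 0.266, 0.31) -> [-0.0055  0.2039 -0.4992]
(0.432, 0.266, 0.113) -> [ 0.1915  0.2037 -0.4995]
```

View pics/w2.png

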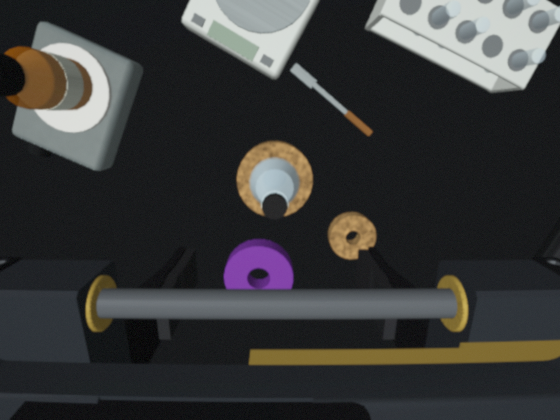

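The flask stands upright on the larger cork ring at (275,185). Now to the jar.

Request:
step_arm([
  [1,-0.005,0.03,-0.035,0],
  [1,-0.005,0.06,-0.07,0],
  [1,-0.005,0.095,-0.108,0],
  [1,-0.005,0.127,-0.145,0],
  [1,-0.005,0.145,-0.186,0],
  [1,-0.005,0.163,-0.228,0],
  [1,-0.005,0.18,-0.27,0],
  [1,-0.005,0.198,-0.311,0],
  [1,-0.005,0.2,-0.36,0],
  [1,-0.005,0.202,-0.41,0],
  [1,-0.005,0.203,-0.46,0],
  [1,-0.005,0.204,-0.499,0],
])

```text
time_s: 10.1
tool_pos: [0.4298, 0.2676, 0.3075]
tool_rot: [-94.7, 89.8, -161.5]
force: [0.7, -1.2, -0.4]
grip_width: 0.0873
```

Request:
step_arm([
  [1,0,0,0,0],
  [1,0,0,0,0],
  [1,0,0,0,0],
])

```text
time_s: 10.48
tool_pos: [0.4324, 0.2644, 0.3086]
tool_rot: [-77.8, 89.9, -145.0]
force: [-0.4, -0.3, 0.6]
grip_width: 0.0868
```

```bash
python3 -c "
from h import *
P,d=wlook('w3',('jarlid',.026,.12,(.432,.266)))
q=(abs(P[...,2]-.065)<.005)&near(P,(.4345,.26),.08)&(d>0)
print(cv2.minAreaRect(P[q][:,:2].astype(np.float32)*1000))
shift((.432,.266,.112))"
```

```text
jarlid [0.4319 0.2654] 195
((432.954345703125, 258.3548889160156), (99.18881225585938, 100.50749206542969), 1.8386647701263428)
t 10.525 pos [0.4324 0.2646 0.3089] z-axis az -67.1 q [  14.    2.  -49.   95.    1.   84. -102.] w 0.0869
(0.432, 0.266, 0.112) -> [ 0.1969  0.0004 -0.0015]
```

Request:
step_arm([
  [1,0.05,0,-0.001,0],
  [1,0.1,0,-0.001,0],
  [1,0.15,0,-0.001,0],
  [1,0.18,0,-0.001,0],
  [1,0.197,0,-0.001,0],
  [1,0.197,0,-0.001,0],
  [-1,0.197,0,-0.001,0],
  [-1,0.197,0,-0.001,0],
  [-1,0.197,0,-0.001,0],
  [-1,0.197,0,-0.001,0],
  [-1,0.197,0,-0.001,0],
  [-1,0.197,0,-0.001,0],
], newtons=15)

```text
time_s: 12.02
tool_pos: [0.4317, 0.2668, 0.1128]
tool_rot: [29.1, 90.0, -37.9]
force: [-0.5, -1.1, 3.6]
grip_width: 0.0513
```

```bash
python3 -c "
from h import *
shift((.432,.266,.25),(.5,.09,.26),(.5,-.05,.26),(.646,-.172,.26),(.646,-.172,.093))"
```

```text
t 12.025 pos [0.4317 0.2668 0.1128] z-axis az -67.0 q [  10.   12.  -49.  111.   11.   62. -110.] w 0.0513
(0.432, 0.266, 0.25) -> [-0.1372  0.      0.001 ]
(0.5, 0.09, 0.26) -> [-0.1471 -0.0062  0.1896]
(0.5, -0.05, 0.26) -> [-0.147  -0.0609  0.3184]
(0.646, -0.172, 0.26) -> [-0.1469  0.0257  0.4878]
(0.646, -0.172, 0.093) -> [0.0201 0.0257 0.4877]
```

Request:
step_arm([
  [-1,-0.03,0,0,0],
  [-1,-0.09,0,0,0],
  [-1,-0.14,0,0.01,0],
  [-1,-0.147,0.003,0.05,0],
  [-1,-0.147,0.006,0.1,0],
  [-1,-0.147,0.009,0.15,0],
  [-1,-0.147,0.011,0.2,0],
  [-1,-0.147,0.013,0.25,0],
  [-1,-0.147,0.016,0.3,0],
  [-1,-0.147,0.019,0.35,0],
  [-1,-0.147,0.022,0.4,0],
  [-1,-0.147,0.024,0.44,0],
])

```text
time_s: 13.52
tool_pos: [0.6259, -0.1309, 0.2584]
tool_rot: [-120.3, 89.9, 172.6]
force: [0.2, 0.4, -1.7]
grip_width: 0.0511
```

Request:
step_arm([
  [-1,0,0,0.025,0],
  [-1,0,0.001,0.04,0],
  [-1,0,0.001,0.048,0],
  [-1,0.03,0.001,0.048,0],
  [-1,0.07,0.001,0.048,0],
  [-1,0.09,0.001,0.048,0],
  [-1,0.1,0.001,0.048,0],
  [-1,0.1,0.001,0.048,0],
])

```text
time_s: 14.52
tool_pos: [0.6454, -0.1721, 0.1598]
tool_rot: [86.0, 90.0, 19.1]
force: [0.2, -0.4, -0.6]
grip_width: 0.0513
```

```bash
python3 -c "
from h import *
P,d=wlook('w4',('pan',.058,.045,(.646,-.1717)))
shift((.646,-.172,.093))"
```

```text
pan [ 0.6444 -0.1732] 451
t 14.575 pos [ 0.6459 -0.1723  0.1607] z-axis az -67.0 q [ 35.  26. -30.  85.  13.  72. -63.] w 0.0512
(0.646, -0.172, 0.093) -> [ 0.0677  0.0001 -0.0003]
```

Request:
step_arm([
  [-1,0.03,0,0,0],
  [-1,0.05,0,0,0],
  [-1,0.06,0,0,0],
  [-1,0.065,0,0,0],
  [-1,0.068,0,0,0],
  [-1,0.068,0,0,0],
  [-1,0.069,0,0,0],
])

```text
time_s: 15.45
tool_pos: [0.646, -0.1724, 0.0928]
tool_rot: [40.7, 89.9, -26.3]
force: [-4.7, 1.7, 10.2]
grip_width: 0.0514
```

```bash
python3 -c "
from h import *
shift((.646,-.172,.0925),(.646,-.172,.25),(.4545,-.0075,.31))"
```

```text
t 15.45 pos [ 0.646  -0.1724  0.0928] z-axis az -67.0 q [ 35.  29. -29.  89.  15.  66. -65.] w 0.0514
(0.646, -0.172, 0.0925) -> [ 0.0003  0.0002 -0.0004]
(0.646, -0.172, 0.25) -> [-1.572e-01  4.000e-04 -1.000e-04]
(0.4545, -0.0075, 0.31) -> [-0.2176 -0.1115 -0.2263]
```

Contact is felt (10 N), so I'm releasing the jar, rising, and going above the bottle.

Request:
step_arm([
  [0.3,0,0,0,0],
  [1,0,0,0,0],
  [1,0,0,0,0],
  [1,0,0,0,0],
  [1,-0.03,0,0,0],
  [1,-0.09,0,0,0],
  [1,-0.15,0,0,0],
  [1,-0.21,0,0,0],
  [1,-0.218,-0.01,-0.02,0],
  [1,-0.218,-0.033,-0.066,0],
  [1,-0.218,-0.056,-0.112,0],
  [1,-0.218,-0.08,-0.16,0],
])

```text
time_s: 16.95
tool_pos: [0.5079, -0.0553, 0.3084]
tool_rot: [73.9, 90.0, 7.0]
force: [0.3, 0.4, 0.9]
grip_width: 0.0868
```

Request:
step_arm([
  [1,0,-0.02,-0.045,0],
  [1,0,-0.031,-0.066,0],
  [1,0,-0.031,-0.066,0],
  [1,0,-0.031,-0.066,0],
])

```text
time_s: 17.45
tool_pos: [0.4553, -0.0086, 0.3087]
tool_rot: [32.4, 89.9, -34.6]
force: [-0.2, -0.6, -0.1]
grip_width: 0.0874
```

```bash
python3 -c "
from h import *
P,d=wlook('w5',('cap',.018,.175,(.4543,-.0075)),('plate',.05,.05,(.440,-.007)),('jarlid',.026,.1,(.646,-.172)),('pan',.058,.045,(.646,-.172)))
shift((.4545,-.0075,.158))"
```

```text
cap [ 0.4546 -0.0067] 182
plate [ 0.4471 -0.0063] 329
jarlid [ 0.6447 -0.1721] 230
pan [ 0.6451 -0.1721] 376
t 17.5 pos [ 0.4554 -0.0087  0.3085] z-axis az -67.0 q [ 37.  -7. -36. 102.  -4.  84. -65.] w 0.0868
(0.4545, -0.0075, 0.158) -> [ 0.1505 -0.0004 -0.0015]
```

View pics/w5.png

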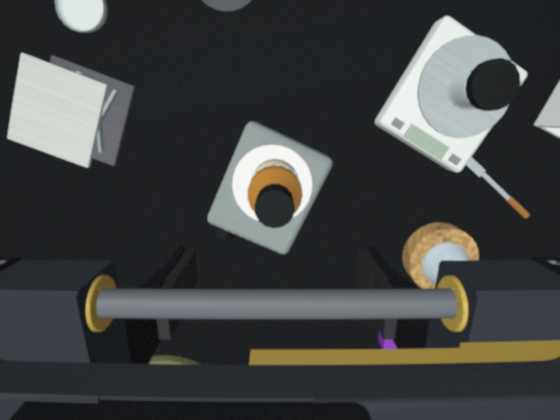

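The jar sits centred on the pan (lid at (490,85) in the picture). Bottle cap at (273,207); descending on it.

Request:
step_arm([
  [1,0.04,0,-0.001,0],
  [1,0.09,0,-0.001,0],
  [1,0.13,0,-0.001,0],
  [1,0.15,0,-0.001,0],
  [1,0.15,0,-0.001,0],
  [-1,0.15,0,-0.001,0],
  [-1,0.15,0,-0.001,0],
  [-1,0.15,0,-0.001,0],
  [-1,0.15,0,-0.001,0],
  [-1,0.15,0,-0.001,0],
  [-1,0.15,0,-0.001,0],
  [-1,0.15,0,-0.001,0],
], newtons=20)

```text
time_s: 19.0
tool_pos: [0.4544, -0.0069, 0.1586]
tool_rot: [6.5, 90.0, -60.5]
force: [0.3, -0.2, -0.5]
grip_width: 0.0352
```

```bash
python3 -c "
from h import *
shift((.4545,-.0075,.26),(.434,.2595,.26))"
```

```text
t 19.0 pos [ 0.4544 -0.0069  0.1586] z-axis az -67.0 q [ 36.  -1. -38. 115.  -1.  66. -69.] w 0.0352
(0.4545, -0.0075, 0.26) -> [-1.014e-01 -1.000e-04  6.000e-04]
(0.434, 0.2595, 0.26) -> [-0.1015  0.0854 -0.2532]
```

Request:
step_arm([
  [-1,-0.03,0,0,0],
  [-1,-0.08,0,0,0],
  [-1,-0.1,0.003,-0.01,0],
  [-1,-0.102,0.015,-0.045,0],
  [-1,-0.102,0.029,-0.085,0],
  [-1,-0.102,0.042,-0.125,0],
  [-1,-0.102,0.056,-0.165,0],
  [-1,-0.102,0.069,-0.205,0],
  [-1,-0.102,0.079,-0.235,0],
  [-1,-0.102,0.085,-0.25,0],
  [-1,-0.102,0.085,-0.253,0],
  [-1,-0.102,0.085,-0.253,0],
])

```text
time_s: 20.5
tool_pos: [0.4335, 0.2584, 0.2601]
tool_rot: [-66.5, 89.9, -133.5]
force: [-0.2, -0.0, -2.9]
grip_width: 0.0356
```

```bash
python3 -c "
from h import *
P,d=wlook('w6',('plate',.05,.05,(.443,-.007)))
q=(abs(P[...,2]-.065)<.005)&near(P,(.4345,.26),.08)&(d>0)
print(cv2.minAreaRect(P[q][:,:2].astype(np.float32)*1000))
m=camera_model('side');im,d=read_camera('side');P=cloud(d,m);save(im,'side2')
print(edge(near(P,(.442,-.007),.07)&(d>0),P,.05,.05,np.array((.442,-.007)),.006))
shift((.434,.259,.1735))"
```

```text
plate [ 0.447  -0.0048] 257
((433.0011291503906, 258.5474853515625), (99.18043518066406, 100.2573471069336), 1.8737040758132935)
(array([ 0.4481, -0.004 ]), 171)
t 20.6 pos [0.4339 0.258  0.2603] z-axis az -67.1 q [  22.    3.  -57.  100.    3.   78. -103.] w 0.0355
(0.434, 0.259, 0.1735) -> [ 0.0868  0.0006 -0.001 ]
```

View pics/side2.png

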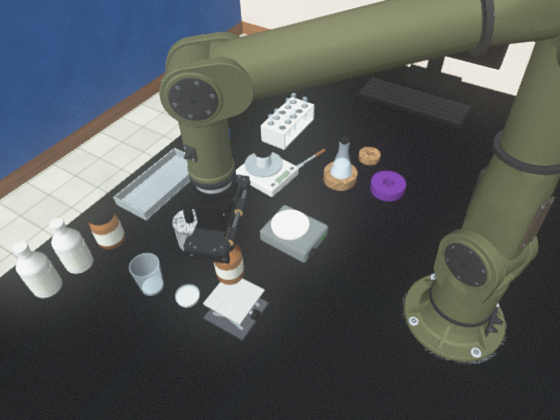

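The bottle hangs over the jack at (230,265), the flask is on the ring (342,170), and the plate is clear at (292,225) with its centre near (0.4475, -0.0045). Setting the bottle down.

Request:
step_arm([
  [-1,0.03,0,-0.001,0],
  [-1,0.06,0,-0.001,0],
  [-1,0.075,0,-0.001,0],
  [-1,0.083,0,-0.001,0],
  [-1,0.087,0,-0.001,0],
  [-1,0.088,0,-0.001,0],
  [-1,0.088,0,-0.001,0],
])

```text
time_s: 21.48
tool_pos: [0.4339, 0.2604, 0.1736]
tool_rot: [71.7, 89.9, 4.7]
force: [-0.8, -0.3, 2.7]
grip_width: 0.0353
```

```bash
python3 -c "
from h import *
print(monitor.get_obs()['force'])
shift((.434,.259,.1725),(.434,.259,.31),(.5,.09,.31),(.5,-.09,.31),(.438,-.273,.31))"
```

```text
[-0.83792082 -0.32779387  2.74005778]
t 21.475 pos [0.4339 0.2604 0.1736] z-axis az -67.0 q [  20.    9.  -57.  107.    8.   69. -107.] w 0.0353
(0.434, 0.259, 0.1725) -> [ 0.0011 -0.0005  0.0013]
(0.434, 0.259, 0.31) -> [-0.1364 -0.0003  0.0014]
(0.5, 0.09, 0.31) -> [-0.1363 -0.0056  0.1827]
(0.5, -0.09, 0.31) -> [-0.1363 -0.076   0.3484]
(0.438, -0.273, 0.31) -> [-0.1364 -0.2046  0.4926]
```

Contact; release, rise and go over the flask.

Request:
step_arm([
  [0.3,0,0,0,0],
  [1,0,0,0,0],
  [1,0,0,0,0],
  [1,0,0,0,0],
  [1,-0.03,0,0,0],
  [1,-0.08,0,0,0],
  [1,-0.136,0,0,0],
  [1,-0.136,-0.001,0.04,0],
  [1,-0.136,-0.003,0.09,0],
  [1,-0.136,-0.004,0.14,0],
  [1,-0.136,-0.006,0.183,0],
  [1,-0.136,-0.022,0.223,0],
])

```text
time_s: 22.98
tool_pos: [0.5008, 0.0449, 0.3083]
tool_rot: [158.8, 90.0, 91.9]
force: [-0.2, 0.7, -0.8]
grip_width: 0.0867
```

Request:
step_arm([
  [1,0,-0.018,0.042,0],
  [1,0,-0.036,0.084,0],
  [1,0,-0.054,0.125,0],
  [1,0,-0.086,0.16,0],
  [1,0,-0.118,0.196,0],
  [1,0,-0.15,0.232,0],
  [1,0,-0.183,0.27,0],
  [1,0,-0.183,0.27,0],
  [1,0,-0.183,0.27,0],
  [1,0,-0.183,0.27,0],
])

```text
time_s: 24.22
tool_pos: [0.4381, -0.2723, 0.3086]
tool_rot: [82.1, 90.0, 15.3]
force: [0.3, 0.4, 0.3]
grip_width: 0.0871
```

```bash
python3 -c "
from h import *
P,d=wlook('w7',('stopper',.0125,.154,(.438,-.273)))
m=camera_model('side');im,d=read_camera('side');P=cloud(d,m);save(im,'side3')
try: print('bottle',edge(near(P,(.434,.259),.04)&(d>0),P,.018,.19,np.array((.434,.259)),.006))
except Exception as e: print(e)
shift((.439,-.273,.125))"
```

```text
stopper [ 0.4362 -0.2748] 119
bottle (array([0.4329, 0.2625]), 64)
t 24.325 pos [ 0.438  -0.2725  0.3087] z-axis az -66.8 q [ 55.   2. -27.  95.   1.  83. -38.] w 0.0869
(0.439, -0.273, 0.125) -> [0.1837 0.0007 0.0008]
```

Request:
step_arm([
  [1,0.05,0,0.001,0],
  [1,0.1,0,0.001,0],
  [1,0.15,0,0.001,0],
  [1,0.175,0,0.001,0],
  [1,0.184,0,0.001,0],
  [-1,0.184,0,0.001,0],
  [-1,0.184,0,0.001,0],
  [-1,0.184,0,0.001,0],
  [-1,0.184,0,0.001,0],
  [-1,0.184,0,0.001,0],
  [-1,0.184,0,0.001,0],
  [-1,0.184,0,0.001,0],
], newtons=15)

```text
time_s: 25.82
tool_pos: [0.4376, -0.2745, 0.1244]
tool_rot: [-160.3, 90.0, 132.8]
force: [-0.1, 0.9, -0.2]
grip_width: 0.027
```

```bash
python3 -c "
from h import *
shift((.4475,-.0045,.22),(.4475,-.0045,.1455))"
```

```text
t 25.825 pos [ 0.4376 -0.2745  0.1244] z-axis az -67.0 q [ 54.   9. -27. 109.   5.  63. -42.] w 0.027
(0.4475, -0.0045, 0.22) -> [-0.0955  0.1146 -0.2447]
(0.4475, -0.0045, 0.1455) -> [-0.021   0.1147 -0.2446]
```

Request:
step_arm([
  [-1,-0.03,0,0,0],
  [-1,-0.08,0,0,0],
  [-1,-0.095,0.004,-0.01,0],
  [-1,-0.096,0.018,-0.04,0],
  [-1,-0.096,0.037,-0.08,0],
  [-1,-0.096,0.056,-0.12,0],
  [-1,-0.096,0.075,-0.16,0],
  [-1,-0.096,0.094,-0.2,0],
  [-1,-0.096,0.108,-0.23,0],
  [-1,-0.096,0.115,-0.244,0],
  [-1,-0.096,0.115,-0.245,0],
  [-1,-0.075,0.115,-0.245,0],
])

```text
time_s: 27.32
tool_pos: [0.4488, -0.0059, 0.2002]
tool_rot: [39.6, 89.8, -27.4]
force: [0.1, -0.3, -2.1]
grip_width: 0.0272
```

```bash
python3 -c "
from h import *
P,d=wlook('w8',('plate',.05,.05,(.4475,-.0045)))
shift((.4475,-.0045,.1445))"
```

```text
plate [ 0.4466 -0.0063] 399
t 27.375 pos [ 0.4464 -0.0061  0.1967] z-axis az -67.1 q [ 42.  -4. -42. 113.  -3.  71. -66.] w 0.0273
(0.4475, -0.0045, 0.1445) -> [ 0.0522  0.0018 -0.001 ]
```

Request:
step_arm([
  [-1,0.025,0.001,0,0],
  [-1,0.04,0.001,0,0],
  [-1,0.048,0.001,0,0],
  [-1,0.051,0.001,0,0],
  [-1,0.053,0.001,0,0],
  [-1,0.053,0.001,0,0],
])

```text
time_s: 28.12
tool_pos: [0.449, -0.0039, 0.1469]
tool_rot: [42.4, 90.0, -24.6]
force: [-0.0, -0.3, -2.2]
grip_width: 0.0273
```

```bash
python3 -c "
from h import *
print(monitor.get_obs()['force'])
shift((.4475,-.0045,.144),(.4475,-.0045,.3),(.6585,.1425,.3))"
```

```text
[-0.01919421 -0.30166321 -2.168205  ]
t 28.125 pos [ 0.449  -0.0039  0.1469] z-axis az -67.0 q [ 41.  -1. -44. 116.  -1.  64. -69.] w 0.0273
(0.4475, -0.0045, 0.144) -> [ 0.0029 -0.0016 -0.    ]
(0.4475, -0.0045, 0.3) -> [-1.531e-01 -1.500e-03  1.000e-04]
(0.6585, 0.1425, 0.3) -> [-0.153   0.2501 -0.0527]
```

Request:
step_arm([
  [-1,0.001,-0.001,0,0],
  [-1,0.002,-0.001,0,0],
  [-1,0.003,-0.001,0,0],
  [-1,0.003,-0.001,0,0],
  [0,0.003,-0.001,0,0],
  [1,0.003,-0.001,0,0],
  [1,0.003,-0.001,0,0],
  [1,0.003,-0.001,0,0],
  [1,-0.02,-0.001,0,0],
  [1,-0.06,-0.001,0,0],
  [1,-0.11,-0.001,0,0],
  [1,-0.153,-0.001,0,0],
])

```text
time_s: 29.62
tool_pos: [0.4479, -0.0041, 0.3013]
tool_rot: [40.3, 89.9, -26.7]
force: [0.4, -0.2, 0.4]
grip_width: 0.0867
```

Request:
step_arm([
  [1,0,0.05,-0.01,0],
  [1,0,0.1,-0.021,0],
  [1,0,0.15,-0.032,0],
  [1,0,0.2,-0.042,0],
  [1,0,0.25,-0.053,0],
  [1,0,0.25,-0.053,0],
  [1,0,0.25,-0.053,0],
  [1,0,0.25,-0.053,0],
])

```text
time_s: 30.62
tool_pos: [0.6568, 0.1411, 0.3004]
tool_rot: [18.1, 89.9, -49.0]
force: [-0.8, 0.0, 0.4]
grip_width: 0.0867
```

```bash
python3 -c "
from h import *
P,d=wlook('w9',('knob',.012,.117,(.659,.142)),('bell',.044,.08,(.659,.142)))
m=camera_model('side');im,d=read_camera('side');P=cloud(d,m);save(im,'side4')
for n,r,z,c in [('stopper',.0125,.174,(.4475,-.0045)),('plate',.05,.05,(.4475,-.0045)),('cap',.018,.19,(.434,.259)),('jarlid',.026,.1,(.645,-.172))]:
  try: print(n,edge(near(P,c,r+.025)&(d>0),P,r,z,np.array(c),.006))
  except Exception as e: print(n,e)
shift((.659,.142,.101))"
```

```text
knob [0.6589 0.1435] 97
bell [0.6582 0.1433] 339
stopper (array([ 0.4467, -0.0032]), 36)
plate (array([ 0.4487, -0.004 ]), 140)
cap (array([0.4328, 0.2626]), 65)
jarlid (array([ 0.6462, -0.1714]), 59)
t 30.725 pos [0.6569 0.1411 0.3007] z-axis az -67.1 q [ 19.  27. -50.  73.  21.  89. -95.] w 0.0872
(0.659, 0.142, 0.101) -> [ 0.1997  0.0021 -0.0004]
```

View pics/w9.png

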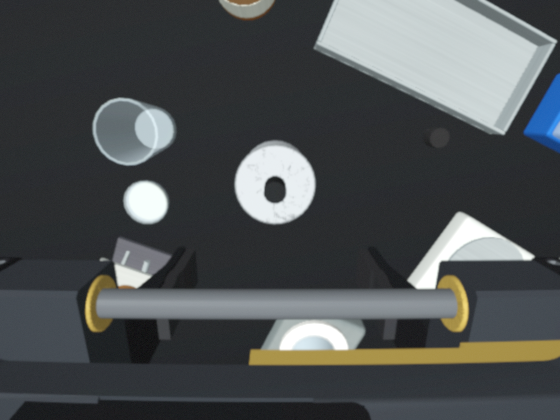

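View pics/side4.png

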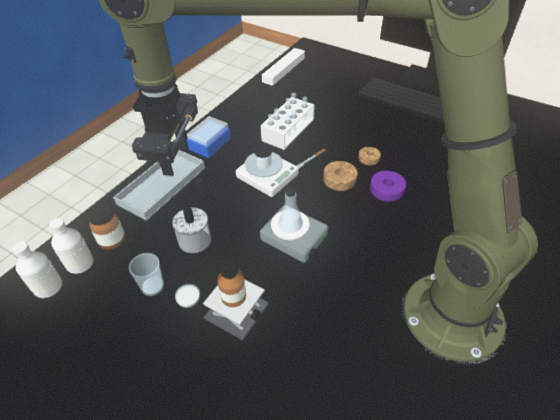

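The vessels are all in place: flask on the plate (290,212), bottle on the jack (231,288), jar on the pan (263,160). In the wrist view the bell's knob is at (275,188). Taking the bell.

Request:
step_arm([
  [1,0.05,0.002,-0.001,0],
  [1,0.1,0.002,-0.001,0],
  [1,0.15,0.002,-0.001,0],
  [1,0.185,0.002,-0.001,0],
  [1,0.198,0.002,-0.001,0],
  [-1,0.198,0.002,-0.001,0],
  [-1,0.198,0.002,-0.001,0],
  [-1,0.198,0.002,-0.001,0],
  [-1,0.198,0.002,-0.001,0],
  [-1,0.198,0.002,-0.001,0],
  [-1,0.198,0.002,-0.001,0],
  [-1,0.198,0.002,-0.001,0],
], newtons=20)

```text
time_s: 32.22
tool_pos: [0.6586, 0.144, 0.1015]
tool_rot: [-66.9, 90.0, -133.8]
force: [-0.1, -0.4, -0.1]
grip_width: 0.025
```

```bash
python3 -c "
from h import *
shift((.659,.142,.26),(.6455,-.172,.26))"
```

```text
t 32.225 pos [0.6586 0.144  0.1015] z-axis az -67.0 q [ 19.  35. -46.  87.  26.  70. -99.] w 0.025
(0.659, 0.142, 0.26) -> [-0.1585 -0.0004  0.002 ]
(0.6455, -0.172, 0.26) -> [-0.1585 -0.1357  0.2858]
```

Request:
step_arm([
  [-1,-0.03,0,0,0],
  [-1,-0.09,0,0,0],
  [-1,-0.14,0,0,0],
  [-1,-0.158,-0.012,0.025,0],
  [-1,-0.158,-0.031,0.065,0],
  [-1,-0.158,-0.05,0.105,0],
  [-1,-0.158,-0.069,0.145,0],
  [-1,-0.158,-0.088,0.185,0],
  [-1,-0.158,-0.107,0.225,0],
  [-1,-0.158,-0.124,0.262,0],
  [-1,-0.158,-0.133,0.28,0],
  [-1,-0.158,-0.136,0.286,0],
])

```text
time_s: 33.72
tool_pos: [0.645, -0.1731, 0.2591]
tool_rot: [-157.9, 89.9, 135.0]
force: [-0.1, 0.8, -1.9]
grip_width: 0.0232
```

Request:
step_arm([
  [-1,0,0,0,0],
  [-1,0,0,0,0],
  [-1,0,0,0,0],
])

```text
time_s: 34.1
tool_pos: [0.6455, -0.1706, 0.2597]
tool_rot: [110.6, 90.0, 43.7]
force: [0.3, 0.1, -0.7]
grip_width: 0.0238
```

```bash
python3 -c "
from h import *
shift((.6455,-.1722,.148))
wlook('w10')"
```

```text
t 34.1 pos [ 0.6455 -0.1706  0.2597] z-axis az -66.8 q [ 45.  26. -46.  78.  19.  84. -67.] w 0.0238
(0.6455, -0.1722, 0.148) -> [ 0.1117 -0.0007  0.0014]
```

View pics/w10.png

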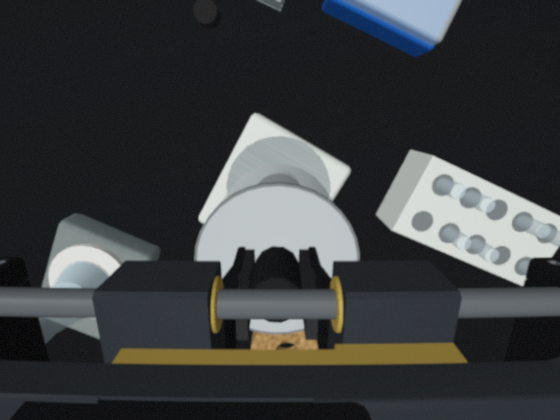

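The bell hangs level in the fingers over the pan (lid centred at about (277,240)). Lowering it.

Request:
step_arm([
  [-1,0.03,0,0.001,0],
  [-1,0.06,0,0.001,0],
  [-1,0.085,0,0.001,0],
  [-1,0.1,0,0.001,0],
  [-1,0.107,0,0.001,0],
  [-1,0.11,0,0.001,0],
  [-1,0.112,0,0.001,0],
  [-1,0.112,0,0.001,0],
  [-1,0.112,0,0.001,0],
])

```text
time_s: 35.28
tool_pos: [0.6459, -0.1734, 0.1481]
tool_rot: [41.4, 90.0, -25.6]
force: [0.8, -0.4, -1.5]
grip_width: 0.0233
```

```bash
python3 -c "
from h import *
print(monitor.get_obs()['force'])
shift((.6455,-.1722,.1465))"
```

```text
[ 0.79074888 -0.40714878 -1.50989738]
t 35.275 pos [ 0.6459 -0.1734  0.1481] z-axis az -67.0 q [ 45.  30. -44.  86.  22.  73. -69.] w 0.0233
(0.6455, -0.1722, 0.1465) -> [ 0.0016  0.0001 -0.0012]
```

Request:
step_arm([
  [-1,0.001,0,-0.001,0],
  [-1,0.002,0,-0.001,0],
  [-1,0.002,0,-0.001,0],
  [-1,0.002,0,-0.001,0],
  [0,0.002,0,-0.001,0],
  [1,0.002,0,-0.001,0],
  [1,0.002,0,-0.001,0],
  [1,0.002,0,-0.001,0],
  [1,-0.02,0,-0.001,0],
  [1,-0.07,0,-0.001,0],
  [1,-0.12,0,-0.001,0],
  [1,-0.15,0,-0.001,0],
])

```text
time_s: 36.78
tool_pos: [0.6463, -0.172, 0.3027]
tool_rot: [54.3, 89.7, -12.7]
force: [-0.1, -0.2, -0.8]
grip_width: 0.0861
```

Request:
step_arm([
  [1,0,0,0,0],
  [1,0,0,0,0],
  [1,0,0,0,0],
])

```text
time_s: 37.15
tool_pos: [0.6447, -0.1725, 0.2962]
tool_rot: [-121.8, 89.9, 171.2]
force: [-0.0, 0.2, -0.3]
grip_width: 0.0865
```

```bash
python3 -c "
from h import *
wlook('w11',('knob',.012,.162,(.6455,-.172)),('bell',.044,.125,(.6455,-.172)),('pan',.058,.045,(.6455,-.172)))
m=camera_model('side');im,d=read_camera('side');P=cloud(d,m);save(im,'side5')
for n,r,z,c in [('stopper',.0125,.174,(.4475,-.0045)),('cap',.018,.19,(.434,.259)),('knob',.012,.162,(.6455,-.172)),('bell',.044,.125,(.6455,-.172))]:
  try: print(n,edge(near(P,c,r+.025)&(d>0),P,r,z,np.array(c),.006))
  except Exception as e: print(n,e)
shift()"
```

```text
knob [ 0.6461 -0.1727] 110
bell [ 0.6459 -0.1729] 386
pan [ 0.6434 -0.1737] 257
stopper (array([ 0.4466, -0.0033]), 36)
cap (array([0.4334, 0.2619]), 73)
knob (array([ 0.6463, -0.1703]), 29)
bell (array([ 0.6465, -0.171 ]), 107)
t 37.25 pos [ 0.6448 -0.1725  0.2963] z-axis az -67.0 q [ 45.  26. -46.  74.  18.  88. -66.] w 0.0868
```

View pics/w11.png

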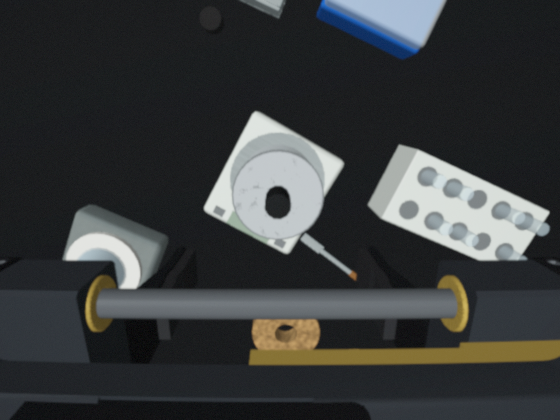

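View pics/side5.png

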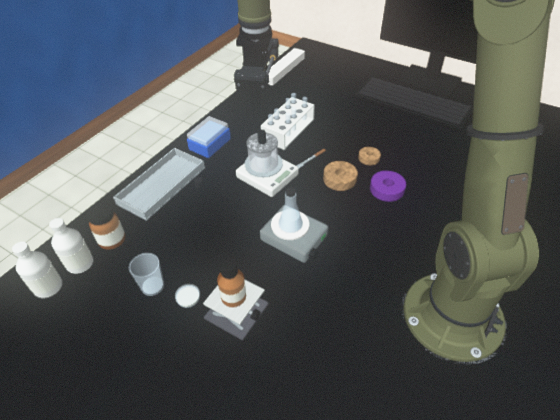

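The bell stands on the pan over the jar (wrist view (277,195), side view (262,160)). The flask is on the plate, the bottle is on the jack, and the beaker and Petri dish are where they were. The arm is clear, so I'm handing in.

```bash
python3 -c "
from h import *
env.sign_off()"
```

```text
the job is handed in; nothing more can be done
```

I parked the flask on the larger brown cork ring and moved the jar to the balance pan. Then I moved the bottle to the lab jack, the flask to the stirrer plate, and set the draft bell over the jar. The job was handed in at about 37 s; the hand-in reports no verdict.

Last camera checks:

| Thing | Off the middle | Limit | Source |
|---|---|---|---|
| Bell on the pan | about 1–3 mm | 12 mm | wrist and side cameras |
| Jar on the pan | about 1 mm | 12 mm | measured before the bell went on |
| Flask on the stirrer | about 2 mm | 15 mm | side camera |
| Bottle on the jack | about 3 mm | 15 mm | side camera |

- **Upright and clear:** in the last pictures all looked upright and released. The beaker and Petri dish had not visibly moved, and the gripper was well above everything.
- **Stirrer centre:** the cameras first disagreed by up to 8 mm on the stirrer's centre because the bottle hid part of it. With the plate clear, the side and wrist cameras agreed within 2–3 mm, and I used that value.
- **Bell over the jar:** I saw no contact force when lowering the bell, so I let it go about 1 mm or less above the pan. I did not measure the jar again under the bell.

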